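Aim the inspection mirror for a self-timed picture

ROBOT

A 6-joint arm with a two-finger parallel gripper is mounted at the origin on a cart in front of the work surface, level with it; the furniture and walls round the work are solid. World frame = base frame: x ahead of the robot, y to its left, z up, the work surface at z = 0. Lengths are in mm, angles in rad, forces in N, time in s.
With the tool pointing down it reaches from about 400 to 925 mm from the base axis. Payload 12.5 kg.
Tool frame: the origin (TCP) lies midway between the tips of the shut fingers; the grasp point (between the pads) lies 19 mm behind it; x points along the fingers, y is the direction in which the jaws open and shut, and the axes are right-handed (so a half turn about x gives the same grasp; the last joint's range is limited). The gripper opens to 95 mm and grips with 3 to 60 N. Pads are 20 mm wide; open, the fingers measure 119 mm over their backs; the gripper's body (75 mm by 180 mm) begins 59 mm behind the grasp point.
Start: joints at [1.132, 0.491, 1.559, -0, 1.092, -0.106], TCP at [204.165, 590.731, 214.661] pointing down, gripper open.
Joint ranges: [-3.1, 3.1], [-0.84, 2.19], [0.05, 2.79], [-1.13, 4.28], [0.06, 2.93], [-2.69, 2.69]. Speed limits (rad/s): [2.22, 2.22, 2.79, 3.14, 3.14, 3.14].

INTERFACE

Orientations are given as [roll, pitch, yaw] about the fixed x, y, z axes, in that order (R = Rz(yaw) Ry(pitch) Rx(roll)).
In Python, from cell import sensors, read_camera, get_calibration, order gives the robot as it stands. The module is installed in compiled form; this text tells all that it offers.
- The arm moves only by the tool servo_tool, never from a script. Its argument "steps" is text: rows parted by semicolons, each of 7 numbers parted by spaces: the shift along the tool's x, y, z in mm, then the turn, a rotation vector about the tool's x, y, z in rad, then the finger opening in mm, from 0 to 95.1. A call has exactly 8 rows; each row shifts and turns the pose as measured when the row begins, along the tool's axes as they then stand; what a row does not reach is not made up. A row lasts 1/10 s, in which the tool goes at most 50 mm and 8.59 degrees, less where a joint would pass 70% of its speed; a pose out of reach is approached as far as the arm can. A call is refused whole if a number of a shift passes 50 or a number of a turn 0.15, either way. A call with a gripper value outside its range is refused whole. The fingers move at their own pace and stop on an object; the grip force is fixed at half the most. Time passes only in rows, so rows that do not move let the fingers close, or fill a call up. It gives the time, the measured TCP pose, the force and the opening at its end, in the units of the state.
- sensors.state(): the state, without advancing time (a new reading comes with each control period).
- read_camera(name): name is "scene" or "top"; returns (picture, depth): 384x512x3 uint8, blue, green, red; 384x512 float32, mm along the optical axis (not along the pixel's ray), 0 where there is no reading.
- get_calibration(name): a dict with "mtx" (3x3 intrinsics, pixels), "R" (3x3) and "t" (3): a world point X has camera coordinates R X + t. Camera axes: x right, y down, z forward; pixel columns grow to the right and rows downward; lengths in mm; the calibration is good to about 2 mm. A picture is of the moment at which its call begins. get_calibration takes no time and is no camera call.
- order.job_done(): hands the job in, once; it reports no verdict.
The state is a dict: "t": time; "joints": joint angles; "qvel": joint speeds; "tau": joint torques, N m; "eef_pos": TCP position; "tcp_rot": TCP orientation; "ft_force": force on the tool from outside, world axes, zero at the start; "moment": the same for the moment, N m; "opening": opening from 0.0 (shut) to 1.0 (fully open).
Only numpy, scipy, OpenCV 4.12 (cv2) and the standard library are available. Lean on these libraries where they do the work, as an engineer would, in place of code of your own. Each camera call takes 0.05 s, during which the arm holds its last target.

TASK

Press the orange plunger on top of the inspection camera fully down to its stop to start the self-timer, and let it come back up. Then turn the mirror by its blue knob until the camera, looking into the mirror, sees the red cap of the tube in the middle of its view, and keep holding the spring-loaded mirror still at that angle: the job finishes with the robot still holding it. Do not shift the tube or the other things standing round the rig.

Things in the scene. Friction and masses are not known exactly. Their poses are not given: they have to be found in the camera images.
- rig: inspection rig, fixed: aluminium plate (x -36 to 36, y -200 to 45 mm of the rig, 10 mm thick) with a black camera (46 x 50 mm, top 76 mm above the bench) and an upright turning mirror. Origin on the bench under the mirror's vertical turning axis, z up. The camera stands 155 mm along the rig's own -y and looks level along its +y, 51 mm above the bench, straight at the mirror's axis
- lens (a point): front of the camera's round lens (36 mm barrel), 107 mm from the mirror's axis along the rig's -y, 51 mm above the bench
- plunger_top (a point): middle of the top of the orange plunger head (22 mm across, 7 mm thick) on the camera's top, 99 mm above the bench when up. It lies at x = 0, y = -155 mm of the rig
- plunger (a joint): plunger travel, 0 = up, 0.008 = down on its stop (m); a spring returns it: about 1.5 N at the top, 5 N at the stop
- knob_grip (a point): point to grip on the mirror's blue knob: a block 12 mm thick, 40 mm long along the mirror's plane, 28 mm tall (85 to 113 mm above the bench), centred on the mirror's turning axis; this point is on the axis, 100 mm above the bench. Its +x is the outward normal of the mirror glass (the knob is taken across this x, by its 12 mm thickness), z up
- mirror (a joint): turn of the mirror (grey frame 66 mm wide, 56 mm tall) about its vertical axis, which lies in the face of the glass; rad, anticlockwise from above, -0.7 to 0.7. At 0 (rest) the glass faces midway between the rig's -x and -y, so the camera sees along the rig's -x. A light spring (0.12 N m per rad) turns it back to 0 when let go. The knob turns with it
- reflected_view (a point): the camera's view after reflection: no solid thing, only a frame; origin on the mirror's axis, 51 mm above the bench, own +x along the middle of the reflected view. It turns twice as far as the mirror
- indenter_tube: the marker to be seen: a loose upright white tube with a red cap, 24 mm across, 60 mm tall; origin at the centre of its underside on the bench. It stands 95 to 150 mm from the mirror's axis, on the rig's -x side, left or right of the mirror's resting view
- red_cap (a point): centre of the tube's red cap, 51 mm above the bench, on the tube's axis
- v_anvil: black V-shaped anvil, 41 x 41 x 47 mm, loose, bystander, on the other side of the resting view; origin at the centre of its underside
- weight_0: brass knobbed weight, 38 mm across, 28 mm tall, loose, bystander; origin at the centre of its underside
- loupe: black stand loupe, 39 mm across, 32 mm tall, loose, bystander; origin at the centre of its underside
Things that resemble listed ones, but are neither listed nor needed, are in the scene too. There is more than one size of the indenter_tube; the one meant has the size given above.

How it is judged:
By the outcome, as a careful person would: the job done as asked, in the order asked, and still so for the second after the job is handed in, while the arm keeps its last pose, push and grip.
It also fails if it takes over 38 s, if anything falls off the work surface, if the arm or the gripper's body presses on something with over 40 N, if the wrist force passes 120 N, or if a joint passes its speed limit or range.

## Working session

There is one attempt and no reset: what is moved stays moved. The work goes in short steps, Python scripts to look and compute and a tool call to move; the robot and the scene stay as the last step left them, time stands still between calls to the robot, and variables do not carry over. Pictures are saved under pics/ and viewed, and the job is handed in when it is done.

Besides the shell and the picture viewer there is one more tool, called by a JSON object that holds its "api" and its "payload", one argument or row to a line. servo_tool: Moves the arm, as the interface text tells. Its arguments: {"type":"object","properties":{"steps":{"type":"string"}},"required":["steps"]}

```bash
mkdir -p pics
python3 - <<'E'
from cell import sensors, read_camera, get_calibration
import cv2, numpy as np, pickle
d={}
for n in("scene","top"):
    p,z=read_camera(n); c=get_calibration(n); d[n]=(p,z,c); cv2.imwrite(f"pics/{n}0.png",p)
    print(n,c["mtx"].round(1).tolist(),(-c["R"].T@c["t"]).round(0),c["R"].round(2).tolist())
pickle.dump(d,open("d0.pkl","wb"))
s=sensors.state();print({k:np.round(v,3).tolist() for k,v in s.items()})
E
```

```text
scene [[499.4, 0.0, 256.1], [0.0, 499.4, 188.2], [0.0, 0.0, 1.0]] [ 171. -846.  608.] [[0.9, -0.45, 0.01], [-0.22, -0.45, -0.86], [0.39, 0.77, -0.5]]
top [[455.3, 0.0, 258.6], [0.0, 455.3, 195.9], [0.0, 0.0, 1.0]] [ 459.  -73. 1174.] [[-0.01, -1.0, -0.01], [-1.0, 0.01, -0.09], [0.09, 0.01, -1.0]]
{'t': 0.1, 'joints': [1.132, 0.491, 1.559, -0.0, 1.092, -0.106], 'qvel': [-0.001, -0.002, -0.0, -0.001, -0.001, 0.001], 'tau': [0.003, -61.362, -25.861, 0.069, 0.047, -0.0], 'eef_pos': [204.071, 590.509, 214.133], 'tcp_rot': [-1.658, 1.57, -1.991], 'ft_force': [-0.137, 0.518, -1.1], 'moment': [-0.02, -0.102, 0.005], 'opening': 1.0}
```

View pics/scene0.png

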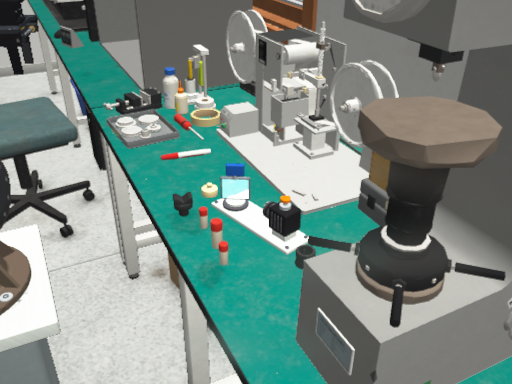

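View pics/top0.png

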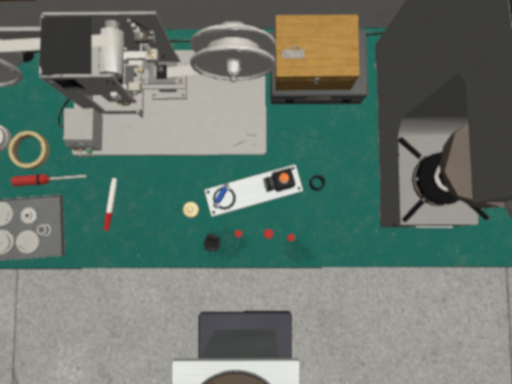

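```bash
cat > h.py <<'E'
import cv2, numpy as np
def ray(c,u,v):
    d=c["R"].T@np.linalg.solve(c["mtx"],[u,v,1.]); o=-c["R"].T@c["t"]; return o,d
def plane(c,u,v,z):
    o,d=ray(c,u,v); return o+d*(z-o[2])/d[2]
def px(c,X):
    q=c["mtx"]@(c["R"]@np.asarray(X,float)+c["t"]); return q[:2]/q[2]
def tri(c1,p1,c2,p2):
    o1,d1=ray(c1,*p1);o2,d2=ray(c2,*p2)
    s=np.linalg.lstsq(np.c_[d1,-d2],o2-o1,rcond=None)[0]
    a=o1+d1*s[0];b=o2+d2*s[1];return (a+b)/2,np.linalg.norm(a-b)
def blobs(p,lo,hi,amin=8,roi=None):
    h=cv2.cvtColor(p,cv2.COLOR_BGR2HSV)
    m=cv2.inRange(h,np.array(lo),np.array(hi))
    if lo[0]>=170: m|=cv2.inRange(h,np.array([0,lo[1],lo[2]]),np.array([7,255,hi[2]]))
    if roi: k=np.zeros_like(m);x,y,X,Y=roi;k[y:Y,x:X]=1;m*=k
    n,l,s,ce=cv2.connectedComponentsWithStats(m)
    return [(ce[i].round(2).tolist(),s[i].tolist()) for i in range(1,n) if s[i,4]>=amin]
E
python3 - <<'E'
import pickle;from h import *
d=pickle.load(open("d0.pkl","rb"))
roi={"scene":(160,150,330,280),"top":(170,140,340,260)}
for n in d:
    p=d[n][0];x,y,X,Y=roi[n]
    cv2.imwrite(f"pics/{n}_crop.png",cv2.resize(p[y:Y,x:X],None,fx=4.5,fy=4.5,interpolation=cv2.INTER_CUBIC))
    for nm,lo,hi in(("red",(172,120,70),(180,255,255)),("orange",(8,150,120),(20,255,255)),("blue",(105,130,50),(128,255,255))):
        for b in blobs(p,lo,hi,6,roi[n]):print(n,nm,b, plane(d[n][2],*b[0],{"red":60,"orange":99,"blue":110}[nm]).round(1), d[n][1][int(b[0][1]),int(b[0][0])])
E
```

```text
scene red ([169.62, 155.9], [161, 153, 17, 6, 80]) [473.7 225.4  60. ] 1325.7123
scene red ([202.75, 211.03], [199, 207, 8, 9, 65]) [456.6 -41.7  60. ] 1038.3654
scene red ([215.96, 224.59], [211, 218, 11, 14, 138]) [462. -98.  60.] 968.8882
scene red ([222.98, 246.17], [219, 241, 9, 11, 88]) [ 447.  -167.5   60. ] 929.9291
scene orange ([284.72, 198.75], [280, 196, 10, 7, 60]) [ 596.4 -127.1   99. ] 982.18774
scene blue ([234.62, 169.4], [226, 164, 18, 12, 211]) [550.    7.3 110. ] 1075.185
top red ([268.06, 233.15], [264, 229, 9, 9, 66]) [468.2 -86.5  60. ] 1107.7343
top red ([237.82, 233.32], [235, 230, 7, 7, 38]) [468.2 -12.7  60. ] 1123.2986
top red ([290.58, 237.0], [288, 234, 6, 7, 36]) [ 458.5 -141.2   60. ] 1125.2312
top orange ([283.84, 176.46], [280, 173, 9, 8, 63]) [ 602.1 -124.5   99. ] 1083.9982
top blue ([220.67, 194.53], [216, 188, 10, 14, 55]) [558.8  24.8 110. ] 1066.0594
```

View pics/scene_crop.png

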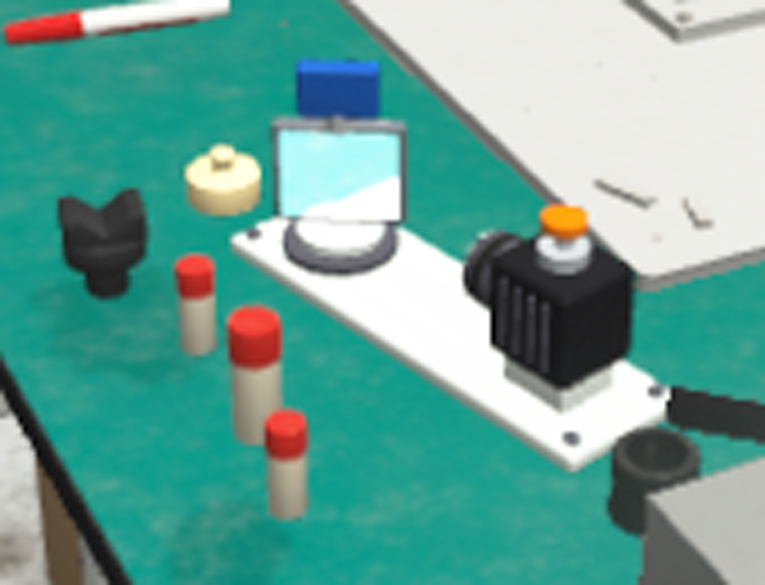

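View pics/top_crop.png

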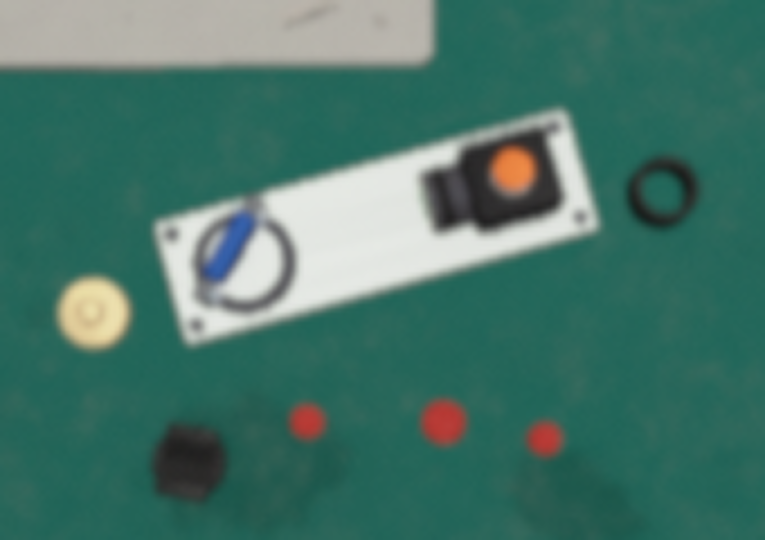

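```bash
cat > rig.py <<'E'
import pickle;from h import *
d=pickle.load(open("d0.pkl","rb"))
p,z,c=d["top"]; c2=d["scene"][2]
h=cv2.cvtColor(p,cv2.COLOR_BGR2HSV)
m=cv2.inRange(h,np.array([0,0,170]),np.array([180,60,255]));k=np.zeros_like(m);k[160:220,195:310]=1;m*=k
pts=cv2.findNonZero(m);r=cv2.minAreaRect(pts);bx=cv2.boxPoints(r);print(r,bx.tolist())
W=np.array([plane(c,*q,10)[:2] for q in bx]);print(W.round(1).tolist(),[np.linalg.norm(W[i]-W[i-1]).round(1) for i in range(4)])
# long axis
e=[W[i]-W[i-1] for i in range(4)];L=max(e,key=np.linalg.norm);L/=np.linalg.norm(L);L*=np.sign(L[1])
ctr=W.mean(0); ax=ctr+L*77.5; print("plate: yaxis",L.round(4),"yaw",np.degrees(np.arctan2(-L[0],L[1])).round(2),"axis",ax.round(1),"plunger",(ctr-L*77.5).round(1))
P=plane(c,283.84,176.46,99)[:2];K=plane(c,220.67,194.53,111)[:2]
print("plunger top",P.round(1),"knob",K.round(1),"dist",np.linalg.norm(K-P).round(1),"yaw",np.degrees(np.arctan2(-(K-P)[0],(K-P)[1])).round(2))
print("tri plunger",tri(c,(283.84,176.46),c2,(284.72,198.2)))
T=plane(c,268.06,233.15,60);print("tube",T.round(1))
for u in((268.06,233.15),(237.82,233.32),(290.58,237)): 
    for v in((215.96,220.5),(202.8,208.5),(223,243)): print(u,v,[np.round(q,1).tolist() for q in tri(c,u,c2,v)])
E
python3 rig.py
```

```text
((253.09616088867188, 189.78004455566406), (27.667499542236328, 94.82621765136719), 74.32048034667969) [[203.70870971679688, 189.27476501464844], [295.0063171386719, 163.6473846435547], [302.4836120605469, 190.2853240966797], [211.18600463867188, 215.91270446777344]]
[[582.0, 77.6], [647.0, -158.0], [577.8, -176.3], [513.4, 58.1]] [np.float64(71.4), np.float64(244.4), np.float64(71.6), np.float64(243.1)]
plate: yaxis [-0.266  0.964] yaw 15.42 axis [559.5  25.1] plunger [ 600.7 -124.3]
plunger top [ 602.1 -124.5] knob [558.7  24.7] dist 155.4 yaw 16.2
tri plunger (array([ 600.53551854, -123.74952558,   97.56723298]), np.float64(3.7604757500861843))
tube [468.2 -86.5  60. ]
(268.06, 233.15) (215.96, 220.5) [[467.6, -86.2, 60.8], 1.2]
(268.06, 233.15) (202.8, 208.5) [[456.0, -81.9, 90.4], 25.2]
(268.06, 233.15) (223, 243) [[473.5, -89.1, 6.0], 10.4]
(237.82, 233.32) (215.96, 220.5) [[480.7, -15.0, 13.3], 26.0]
(237.82, 233.32) (202.8, 208.5) [[468.0, -11.8, 45.7], 0.7]
(237.82, 233.32) (223, 243) [[487.6, -14.6, -48.4], 40.2]
(290.58, 237) (215.96, 220.5) [[453.2, -137.0, 96.2], 11.3]
(290.58, 237) (202.8, 208.5) [[442.7, -131.9, 123.4], 33.5]
(290.58, 237) (223, 243) [[458.1, -141.9, 46.5], 0.9]
```

```bash
cat > plan.py <<'E'
import sys;from h import *
from cell import sensors
from scipy.spatial.transform import Rotation as Ro
s=sensors.state();p=np.array(s["eef_pos"]);R=Ro.from_euler("xyz",s["tcp_rot"]).as_matrix()
print("t",round(s["t"],2),"p",p.round(1),"jaw",np.degrees(np.arctan2(R[1,1],R[0,1])).round(2),"xdir",R[:,0].round(4),"F",np.round(s["ft_force"],1),"M",np.round(s["moment"],2),"open",round(s["opening"]*95.1,1),"j",np.round(s["joints"],2))
def plan(x,y,z,jaw,n):
    # n rows, straight line with steady turn; jaw in deg; rows in tool axes
    P,Q=p.copy(),R.copy();t=np.array([x,y,z],float)
    ja=np.radians(jaw);yd=np.array([np.cos(ja),np.sin(ja),0]);xd=np.array([0,0,-1.])
    G=np.c_[xd,yd,np.cross(xd,yd)]
    rv=Ro.from_matrix(Q.T@G).as_rotvec();print("rotvec total",rv.round(4))
    for i in range(n):
        dl=Q.T@((t-P)/(n-i));r=rv/n
        print(*dl.round(1),*r.round(3));P=P+Q@dl;Q=Q@Ro.from_rotvec(r).as_matrix()
if len(sys.argv)>1: plan(*map(float,sys.argv[1:5]),int(sys.argv[5]))
E
python3 plan.py 601 -124 215 60 20
```

```text
t 0.1 p [204.1 590.5 214.1] jaw 70.93 xdir [-4.e-04 -9.e-04 -1.e+00] F [-0.1  0.5 -1.1] M [-0.02 -0.1   0.01] open 95.1 j [ 1.13  0.49  1.56 -0.    1.09 -0.11]
rotvec total [0.1908 0.     0.001 ]
-0.0 -27.3 30.4 0.01 0.0 0.0
-0.0 -27.0 30.7 0.01 0.0 0.0
-0.0 -26.7 30.9 0.01 0.0 0.0
-0.0 -26.4 31.2 0.01 0.0 0.0
-0.0 -26.1 31.4 0.01 0.0 0.0
-0.0 -25.8 31.7 0.01 0.0 0.0
-0.0 -25.5 31.9 0.01 0.0 0.0
-0.0 -25.2 32.2 0.01 0.0 0.0
-0.0 -24.9 32.4 0.01 0.0 0.0
-0.0 -24.6 32.7 0.01 0.0 0.0
-0.0 -24.3 32.9 0.01 0.0 0.0
-0.0 -23.9 33.1 0.01 0.0 0.0
-0.0 -23.6 33.3 0.01 0.0 0.0
-0.0 -23.3 33.6 0.01 0.0 0.0
-0.0 -23.0 33.8 0.01 0.0 0.0
-0.0 -22.7 34.0 0.01 0.0 0.0
-0.0 -22.3 34.2 0.01 0.0 0.0
-0.0 -22.0 34.4 0.01 0.0 0.0
-0.0 -21.7 34.6 0.01 0.0 0.0
-0.0 -21.3 34.8 0.01 0.0 0.0
```

Candidates for the tube, as red caps in the top picture: (238,233) is 17 mm across and 46 mm tall, (268,233) is about 24 mm across and 60 mm tall, (291,237) is 17 mm across and 46 mm tall. I choose (268,233), which the scene crop confirms is the big one, at (216,222). The orange plunger is at top (284,176) and the blue knob at top (221,195). The black ring at (317,183) is the loupe.

{"api": "servo_tool", "payload": {
  "steps": "0 -20 22 0 0 0 0; 0 -27 31 0.02 0 0 0; 0 -27 31 0.02 0 0 0; 0 -27 31 0.02 0 0 0; 0 -27 31 0.02 0 0 0; 0 -26 32 0.02 0 0 0; 0 -26 32 0.02 0 0 0; 0 -25 32 0.02 0 0 0"
}}

```text
t: 0.9
eef_pos: [352.2, 302.0, 211.5]
tcp_rot: [-1.791, 1.566, -2.262]
ft_force: [0.8, 0.4, 0.1]
opening: 0.384
```

```bash
python3 plan.py 601 -124 180 60 16
```

```text
t 0.9 p [352.2 302.  211.5] jaw 63.04 xdir [-0.0028 -0.0034 -1.    ] F [0.8 0.4 0.1] M [-0.01  0.    0.06] open 36.5 j [ 0.57  0.27  1.94 -0.    0.94 -0.53]
rotvec total [ 0.053  -0.0009  0.0044]
2.0 -16.7 25.9 0.003 -0.0 0.0
2.0 -16.6 26.0 0.003 -0.0 0.0
2.0 -16.5 26.0 0.003 -0.0 0.0
2.0 -16.4 26.1 0.003 -0.0 0.0
2.0 -16.3 26.2 0.003 -0.0 0.0
2.0 -16.2 26.2 0.003 -0.0 0.0
2.0 -16.2 26.3 0.003 -0.0 0.0
2.0 -16.1 26.3 0.003 -0.0 0.0
2.0 -16.0 26.4 0.003 -0.0 0.0
2.0 -15.9 26.4 0.003 -0.0 0.0
2.0 -15.8 26.5 0.003 -0.0 0.0
2.0 -15.7 26.5 0.003 -0.0 0.0
2.0 -15.6 26.6 0.003 -0.0 0.0
2.0 -15.5 26.6 0.003 -0.0 0.0
2.0 -15.5 26.7 0.003 -0.0 0.0
2.0 -15.4 26.7 0.003 -0.0 0.0
```

{"api": "servo_tool", "payload": {
  "steps": "0 -22 34 0.003 0 0 0; 0 -22 34 0.003 0 0 0; 0 -22 34 0.003 0 0 0; 0 -22 34 0.003 0 0 0; 0 -22 34 0.003 0 0 0; 0 -22 35 0.003 0 0 0; 0 -21 35 0.003 0 0 0; 0 -21 35 0.003 0 0 0"
}}

```text
t: 1.7
eef_pos: [518.7, 6.9, 211.5]
tcp_rot: [-1.968, 1.565, -2.465]
ft_force: [0.9, 0.7, 0.9]
opening: 0.005
```

```bash
python3 plan.py 601 -124 150 60 5
```

```text
t 1.7 p [518.7   6.9 211.5] jaw 61.55 xdir [-0.0042 -0.0034 -1.    ] F [0.9 0.7 0.9] M [-0.02 -0.04  0.02] open 0.4 j [-0.11  0.35  1.82 -0.    0.98 -1.18]
rotvec total [ 0.0271 -0.002   0.005 ]
12.3 -15.1 27.0 0.005 -0.0 0.001
12.3 -15.0 27.0 0.005 -0.0 0.001
12.3 -14.9 27.1 0.005 -0.0 0.001
12.3 -14.7 27.2 0.005 -0.0 0.001
12.3 -14.6 27.3 0.005 -0.0 0.001
```

{"api": "servo_tool", "payload": {
  "steps": "10 -15 27 0.005 0 0.001 0; 10 -15 27 0.005 0 0.001 0; 10 -15 27 0.005 0 0.001 0; 10 -15 27 0.005 0 0.001 0; 10 -15 28 0.005 0 0.001 0; 5 -2 6 0.002 0 0 0; 0 0 0 0 0 0 0; 0 0 0 0 0 0 0"
}}

```text
t: 2.5
eef_pos: [608.3, -139.8, 151.8]
tcp_rot: [-3.082, 1.565, 2.67]
ft_force: [-0.1, 0.5, -0.4]
opening: 0.006
```

```bash
python3 plan.py 601 -124.2 104 60 6
python3 - <<'E'
from cell import *
from h import *
from cell import read_camera
for n in("scene","top"):
    p,z=read_camera(n);x,y,X,Y={"scene":(170,130,340,270),"top":(170,120,340,260)}[n]
    cv2.imwrite(f"pics/{n}1.png",cv2.resize(p[y:Y,x:X],None,fx=3,fy=3))
E
cd pics; python3 -c "
import cv2,numpy as np
cv2.imwrite('b1.png',np.vstack([cv2.imread('scene1.png'),cv2.imread('top1.png')])[:,:])"
```

```text
t 2.5 p [ 608.3 -139.8  151.8] jaw 59.61 xdir [-0.0048  0.0024 -1.    ] F [-0.1  0.5 -0.4] M [0.06 0.06 0.05] open 0.6 j [-0.33  0.56  1.63  0.    0.96 -1.37]
rotvec total [-0.0068 -0.0053  0.0003]
8.0 1.6 -2.3 -0.001 -0.001 0.0
8.0 1.6 -2.3 -0.001 -0.001 0.0
8.0 1.6 -2.3 -0.001 -0.001 0.0
8.0 1.6 -2.3 -0.001 -0.001 0.0
8.0 1.6 -2.3 -0.001 -0.001 0.0
8.0 1.6 -2.3 -0.001 -0.001 0.0
```

View pics/scene1.png

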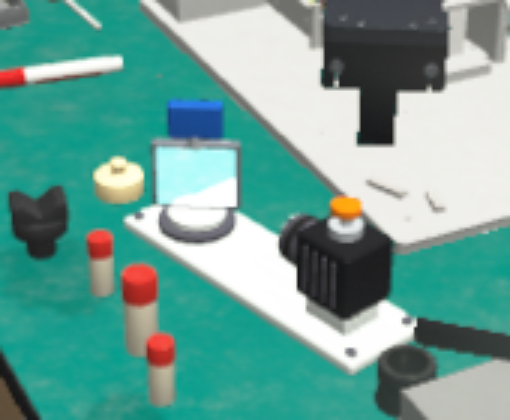

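The shut fingers hang above and a little beyond the plunger, which is at crop (346,208). I move across and down to just above it.

{"api": "servo_tool", "payload": {
  "steps": "8 1.6 -2.3 -0.001 -0.001 0 0; 8 1.6 -2.3 -0.001 -0.001 0 0; 8 1.6 -2.3 -0.001 -0.001 0 0; 8 1.6 -2.3 -0.001 -0.001 0 0; 6 1.6 -2.3 -0.001 -0.001 0 0; 3 1.6 -2.3 -0.001 0 0 0; 0 1 -1 0 0 0 0; 0 0 0 0 0 0 0"
}}

```text
t: 3.4
eef_pos: [599.3, -118.5, 108.6]
tcp_rot: [0.006, 1.57, -0.514]
ft_force: [0.3, -0.4, 0.3]
opening: 0.004
```

```bash
python3 plan.py 601 -124.2 102 60 2
python3 - <<'E'
from h import *
from cell import read_camera
o=[]
for n in("scene","top"):
    p,z=read_camera(n);x,y,X,Y={"scene":(240,130,340,230),"top":(230,130,330,230)}[n]
    o.append(cv2.resize(p[y:Y,x:X],None,fx=4,fy=4))
cv2.imwrite("pics/b2.png",np.hstack(o))
E
```

```text
t 3.4 p [ 599.3 -118.5  108.6] jaw 60.21 xdir [ 1.1e-03 -6.0e-04 -1.0e+00] F [ 0.3 -0.4  0.3] M [-0.04 -0.01  0.  ] open 0.4 j [-0.3   0.59  1.7  -0.    0.85 -1.35]
rotvec total [ 0.0037  0.0012 -0.    ]
3.3 -2.1 2.2 0.002 0.001 -0.0
3.3 -2.0 2.2 0.002 0.001 -0.0
```

View pics/b2.png

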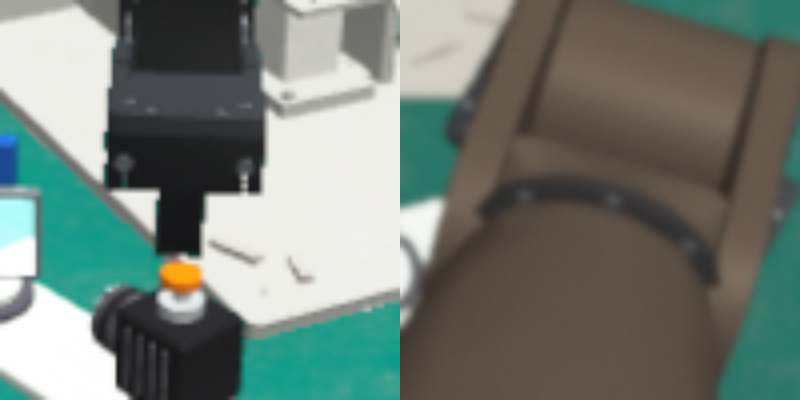

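The fingertips, at left crop (180,253), sit right above the orange head at (182,275). I centre the last few millimetres and start pressing.

{"api": "servo_tool", "payload": {
  "steps": "2 -2 2 0.002 0 0 0; 2 -1.5 2 0.002 0 0 0; 1 0 0 0 0 0 0; 1.5 0 0 0 0 0 0; 1.5 0 0 0 0 0 0; 1.5 0 0 0 0 0 0; 1.5 0 0 0 0 0 0; 1 0 0 0 0 0 0"
}}

```text
t: 4.3
eef_pos: [601.8, -124.9, 96.7]
tcp_rot: [0.095, 1.567, -0.43]
ft_force: [-0.1, -1.4, 1.9]
opening: 0.004
```

```bash
python3 plan.py 601 -124.2 90 60 1
```

```text
t 4.3 p [ 601.8 -124.9   96.7] jaw 59.92 xdir [ 0.0031 -0.0014 -1.    ] F [-0.1 -1.4  1.9] M [-0.01  0.17 -0.02] open 0.3 j [-0.31  0.61  1.7  -0.    0.83 -1.36]
rotvec total [-0.0014  0.0033 -0.0003]
6.7 0.2 -1.1 -0.001 0.003 -0.0
```

Contact: about 2 N at z 96.7. I press on.

{"api": "servo_tool", "payload": {
  "steps": "1.5 0 0 0 0 0 0; 1.5 0 0 0 0 0 0; 1.5 0 0 0 0 0 0; 1.5 0 0 0 0 0 0; 1.5 0 0 0 0 0 0; 1 0 0 0 0 0 0; 1 0 0 0 0 0 0; 1 0 0 0 0 0 0"
}}

```text
t: 5.1
eef_pos: [601.9, -125.0, 91.2]
tcp_rot: [0.093, 1.564, -0.432]
ft_force: [-4.8, 1.1, 13.4]
opening: 0.004
```

```bash
python3 plan.py 601 -124.2 90 60 1
```

```text
t 5.1 p [ 601.9 -125.    91.2] jaw 59.95 xdir [ 0.0058 -0.0027 -1.    ] F [-4.8  1.1 13.4] M [ 0.1   0.92 -0.01] open 0.4 j [-0.31  0.62  1.71 -0.    0.81 -1.36]
rotvec total [-0.0009  0.0063 -0.0006]
1.2 0.2 -1.1 -0.001 0.006 -0.001
```

{"api": "servo_tool", "payload": {
  "steps": "1.5 0 0 0 0 0 0; 1.5 0 0 0 0 0 0; 0 0 0 0 0 0 0; 0 0 0 0 0 0 0; 0 0 0 0 0 0 0; 0 0 0 0 0 0 0; 0 0 0 0 0 0 0; 0 0 0 0 0 0 0"
}}

```text
t: 5.9
eef_pos: [601.8, -124.9, 92.2]
tcp_rot: [0.104, 1.562, -0.42]
ft_force: [-1.0, 0.4, 4.8]
opening: 0.002
```

```bash
python3 plan.py 601 -124.2 90 60 1
python3 - <<'E'
from h import *
from cell import read_camera
p,z=read_camera("scene");cv2.imwrite("pics/s3.png",cv2.resize(p[130:230,240:340],None,fx=5,fy=5))
E
```

```text
t 5.9 p [ 601.8 -124.9   92.2] jaw 59.96 xdir [ 0.0081 -0.0036 -1.    ] F [-1.   0.4  4.8] M [ 0.02  0.28 -0.02] open 0.2 j [-0.31  0.61  1.71 -0.    0.81 -1.36]
rotvec total [-0.0007  0.0088 -0.0009]
2.1 0.2 -1.1 -0.001 0.009 -0.001
```

View pics/s3.png

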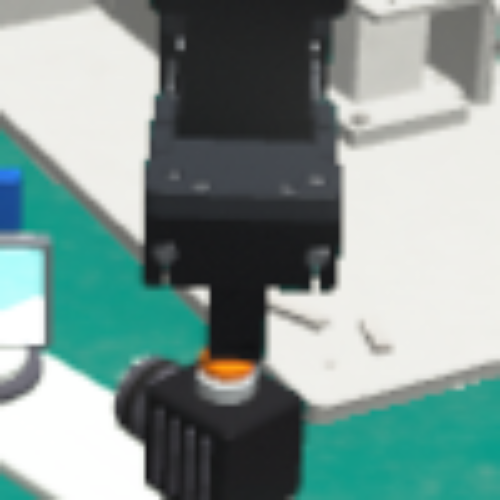

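Head is nearly flush. I press once more, harder, to be certain of the stop, then lift.

{"api": "servo_tool", "payload": {
  "steps": "2 0 0 0 0 0 0; 2 0 0 0 0 0 0; 2 0 0 0 0 0 0; 2 0 0 0 0 0 0; 2 0 0 0 0 0 0; 2 0 0 0 0 0 0; 2 0 0 0 0 0 0; 2 0 0 0 0 0 0"
}}

```text
t: 6.75
eef_pos: [602.0, -125.0, 91.0]
tcp_rot: [0.109, 1.555, -0.415]
ft_force: [-7.9, 2.2, 26.9]
opening: 0.006
```

```bash
python3 plan.py 600 -118 150 60 3
```

```text
t 6.75 p [ 602. -125.   91.] jaw 60.02 xdir [ 0.0146 -0.0064 -0.9999] F [-7.9  2.2 26.9] M [ 0.37  1.8  -0.03] open 0.6 j [-0.31  0.61  1.71 -0.    0.8  -1.36]
rotvec total [ 0.0003  0.0159 -0.0017]
-19.7 1.7 -1.4 0.0 0.005 -0.001
-19.7 1.7 -1.5 0.0 0.005 -0.001
-19.7 1.7 -1.6 0.0 0.005 -0.001
```

Hard stop at z 91.0 with 27 N. I lift and go over to the knob.

{"api": "servo_tool", "payload": {
  "steps": "-10 0 0 0 0 0 0; -15 0 0 0 0.005 0 0; -20 0 0 0 0.005 0 0; -20 0 0 0 0.005 0 50; -5 0 0 0 0 0 50; 0 0 0 0 0 0 50; 0 0 0 0 0 0 50; 0 0 0 0 0 0 50"
}}

```text
t: 7.55
eef_pos: [600.9, -124.3, 160.1]
tcp_rot: [2.322, 1.568, 1.799]
ft_force: [-0.4, 0.9, 0.3]
opening: 0.366
```

```bash
python3 plan.py 559 25 160 60.7 5
python3 - <<'E'
from h import *
from cell import read_camera
p,z=read_camera("scene");cv2.imwrite("pics/s4.png",cv2.resize(p[130:270,170:340],None,fx=4,fy=4))
E
```

```text
t 7.55 p [ 600.9 -124.3  160.1] jaw 60.01 xdir [-5.0e-04  2.3e-03 -1.0e+00] F [-0.4  0.9  0.3] M [-0.06 -0.01 -0.03] open 34.8 j [-0.31  0.53  1.65  0.    0.96 -1.36]
rotvec total [-0.0121 -0.0016 -0.0017]
0.1 21.7 -22.2 -0.002 -0.0 -0.0
0.1 21.7 -22.1 -0.002 -0.0 -0.0
0.1 21.8 -22.1 -0.002 -0.0 -0.0
0.0 21.8 -22.0 -0.002 -0.0 -0.0
0.0 21.9 -22.0 -0.002 -0.0 -0.0
```

View pics/s4.png

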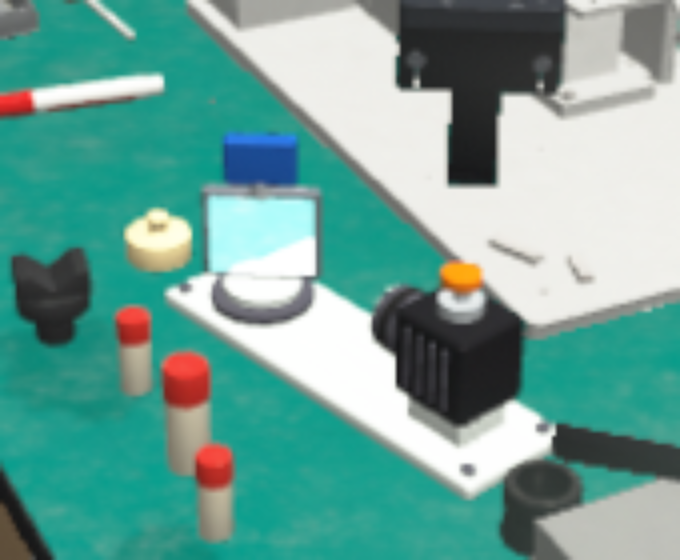

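The plunger head is back up at crop (461,275). On to the knob.

{"api": "servo_tool", "payload": {
  "steps": "0 18 -18 -0.002 0 0 50; 0 22 -22 -0.002 0 0 50; 0 22 -22 -0.002 0 0 50; 0 22 -22 -0.002 0 0 50; 0 18 -18 -0.002 0 0 50; 0 6 -6 -0.002 0 0 50; 0 0 0 0 0 0 50; 0 0 0 0 0 0 50"
}}

```text
t: 8.4
eef_pos: [558.1, 26.8, 155.2]
tcp_rot: [-3.016, 1.563, 2.755]
ft_force: [0.9, -0.9, -0.6]
opening: 0.529
```

```bash
python3 plan.py 559 25 90 60.7 6
```

```text
t 8.4 p [558.1  26.8 155.2] jaw 60.62 xdir [-0.0075  0.003  -1.    ] F [ 0.9 -0.9 -0.6] M [ 0.    0.01 -0.02] open 50.3 j [-0.07  0.47  1.79  0.    0.89 -1.13]
rotvec total [-0.0013 -0.008   0.001 ]
10.9 -0.2 0.4 -0.0 -0.001 0.0
10.9 -0.2 0.4 -0.0 -0.001 0.0
10.9 -0.2 0.3 -0.0 -0.001 0.0
10.9 -0.2 0.3 -0.0 -0.001 0.0
10.9 -0.2 0.3 -0.0 -0.001 0.0
10.9 -0.2 0.3 -0.0 -0.001 0.0
```

{"api": "servo_tool", "payload": {
  "steps": "9 -0.5 0.5 0 -0.002 0 50; 9 -0.2 0.4 0 -0.002 0 50; 9 -0.2 0.4 0 -0.002 0 50; 9 -0.2 0.4 0 -0.001 0 50; 0 0 0 0 0 0 50; 0 0 0 0 0 0 50; 0 0 0 0 0 0 50; 0 0 0 0 0 0 50"
}}

```text
t: 9.2
eef_pos: [559.5, 21.5, 114.5]
tcp_rot: [-2.299, 1.568, -2.815]
ft_force: [1.0, -0.0, 0.4]
opening: 0.526
```

```bash
python3 plan.py 559 25 90 60.7 4
python3 - <<'E'
from h import *
from cell import read_camera
o=[]
for n in("scene","top"):
    p,z=read_camera(n);x,y,X,Y={"scene":(180,110,290,220),"top":(170,140,280,250)}[n]
    o.append(cv2.resize(p[y:Y,x:X],None,fx=3.6,fy=3.6,interpolation=cv2.INTER_CUBIC))
cv2.imwrite("pics/b5.png",np.hstack(o))
E
```

```text
t 9.2 p [559.5  21.5 114.5] jaw 60.39 xdir [-2.4e-03 -8.0e-04 -1.0e+00] F [ 1.  -0.   0.4] M [ 0.01 -0.03 -0.04] open 50.0 j [-0.08  0.52  1.82 -0.    0.8  -1.13]
rotvec total [-0.0054 -0.0017  0.0019]
6.1 0.7 -0.5 -0.001 -0.0 0.0
6.1 0.7 -0.5 -0.001 -0.0 0.0
6.1 0.7 -0.5 -0.001 -0.0 0.0
6.1 0.7 -0.5 -0.001 -0.0 0.0
```

View pics/b5.png

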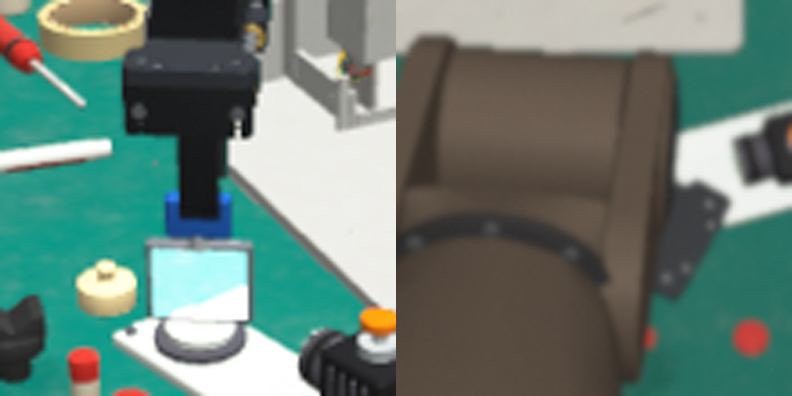

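The fingers straddle the knob: near finger in front at left crop (200,200), knob at (198,215). I lower and close.

{"api": "servo_tool", "payload": {
  "steps": "6 0.7 -0.5 -0.001 0 0 50; 6 0.7 -0.5 -0.001 0 0 50; 6 0.7 -0.5 -0.001 0 0 50; 4 0.7 -0.5 -0.001 0 0 50; 0 0.5 -0.5 -0.001 0 0 50; 0 0 0 0 0 0 50; 0 0 0 0 0 0 30; 0 0 0 0 0 0 30"
}}

```text
t: 10.1
eef_pos: [558.9, 26.2, 90.7]
tcp_rot: [-2.237, 1.569, -2.748]
ft_force: [0.2, 0.2, 0.2]
opening: 0.408
```

```bash
python3 plan.py 559 25 92 60.7 2
```

```text
t 10.1 p [558.9  26.2  90.7] jaw 60.73 xdir [-2.1e-03 -9.0e-04 -1.0e+00] F [0.2 0.2 0.2] M [-0.03  0.02  0.  ] open 38.8 j [-0.07  0.56  1.84 -0.    0.74 -1.13]
rotvec total [ 0.0005 -0.0014  0.0017]
-0.6 -0.5 0.3 0.0 -0.001 0.001
-0.6 -0.5 0.3 0.0 -0.001 0.001
```

{"api": "servo_tool", "payload": {
  "steps": "-0.5 -0.5 0.5 0 0 0 20; 0 -0.3 0.3 0 0 0 16; 0 0 0 0 0 0 12; 0 0 0 0 0 0 8; 0 0 0 0 0 0 4; 0 0 0 0 0 0 4; 0 0 0 0 0 0 4; 0 0 0 0 0 0 4"
}}

```text
t: 10.9
eef_pos: [560.4, 26.6, 91.7]
tcp_rot: [1.433, 1.569, 0.921]
ft_force: [0.4, 1.4, -0.7]
opening: 0.123
```

```bash
python3 plan.py 559 25 92 78.2 4
```

```text
t 10.9 p [560.4  26.6  91.7] jaw 60.67 xdir [ 0.0011  0.0015 -1.    ] F [ 0.4  1.4 -0.7] M [ 0.05 -0.02 -0.03] open 11.7 j [-0.07  0.56  1.84  0.    0.74 -1.13]
rotvec total [-0.306   0.0005 -0.0018]
-0.1 -0.5 -0.1 -0.076 0.0 -0.0
-0.1 -0.5 -0.1 -0.076 0.0 -0.0
-0.1 -0.5 -0.2 -0.076 0.0 -0.0
-0.1 -0.5 -0.2 -0.076 0.0 -0.0
```

Gripped: opening 11.7 mm against the 12 mm knob. Now I turn the jaw anticlockwise to 78.2°.

{"api": "servo_tool", "payload": {
  "steps": "0 0 0 -0.06 0 0 4; 0 0 0 -0.06 0 0 4; 0 0 0 -0.06 0 0 4; 0 0 0 -0.06 0 0 4; 0 0 0 -0.05 0 0 4; 0 0 0 -0.02 0 0 4; 0 0 0 0 0 0 4; 0 0 0 0 0 0 4"
}}

```text
t: 11.7
eef_pos: [560.7, 27.3, 91.7]
tcp_rot: [1.195, 1.567, 1.002]
ft_force: [0.4, 1.7, -1.2]
opening: 0.123
```

```bash
python3 plan.py 560.4 26.6 91.7 78.2 2
python3 - <<'E'
from h import *
from cell import read_camera
o=[]
for n in("scene","top"):
    p,z=read_camera(n);x,y,X,Y={"scene":(180,120,310,270),"top":(170,140,300,290)}[n]
    o.append(cv2.resize(p[y:Y,x:X],None,fx=3,fy=3,interpolation=cv2.INTER_CUBIC))
cv2.imwrite("pics/b6.png",np.hstack(o))
import pickle
d=pickle.load(open("d0.pkl","rb"))
# mirror rest angle from blue top edge in the first top picture
p,z,c=d["top"];h=cv2.cvtColor(p,cv2.COLOR_BGR2HSV);m=cv2.inRange(h,np.array([105,130,50]),np.array([128,255,255]));k=np.zeros_like(m);k[180:210,205:235]=1;m*=k
W=np.array([plane(c,q[0][0],q[0][1],113)[:2] for q in cv2.findNonZero(m)]);v=np.linalg.svd(W-W.mean(0))[2][0]
print("rest normal",np.degrees(np.arctan2(v[1],v[0]))%180+90,W.mean(0))
for A in((559,25),(560.4,26.6),(558.7,24.7)):
  for L in((601.3,-124.4),(602.1,-124.5),(600.5,-124)):
    a=np.array(A);f=lambda q:np.degrees(np.arctan2(*(np.array(q)-a)[::-1]))
    print(A,L,(f((468,-86.4))+f(L))/2+180)
E
```

```text
t 11.7 p [560.7  27.3  91.7] jaw 78.95 xdir [ 0.0019  0.003  -1.    ] F [ 0.4  1.7 -1.2] M [-0.04 -0.02  0.01] open 11.7 j [-0.07  0.56  1.84  0.    0.74 -1.45]
rotvec total [ 0.0131  0.0013 -0.0033]
0.0 -0.4 -0.1 0.007 0.001 -0.002
0.0 -0.4 -0.1 0.007 0.001 -0.002
rest normal 239.90513856379252 [558.54214604  24.50033656]
(559, 25) (601.3, -124.4) 78.28198873152725
(559, 25) (602.1, -124.5) 78.41870250544488
(559, 25) (600.5, -124) 78.15960159428133
(560.4, 26.6) (601.3, -124.4) 77.94135239601145
(560.4, 26.6) (602.1, -124.5) 78.0777001823363
(560.4, 26.6) (600.5, -124) 77.81863366634641
(558.7, 24.7) (601.3, -124.4) 78.35891354049895
(558.7, 24.7) (602.1, -124.5) 78.49566869396783
(558.7, 24.7) (600.5, -124) 78.2366289378595
```

View pics/b6.png

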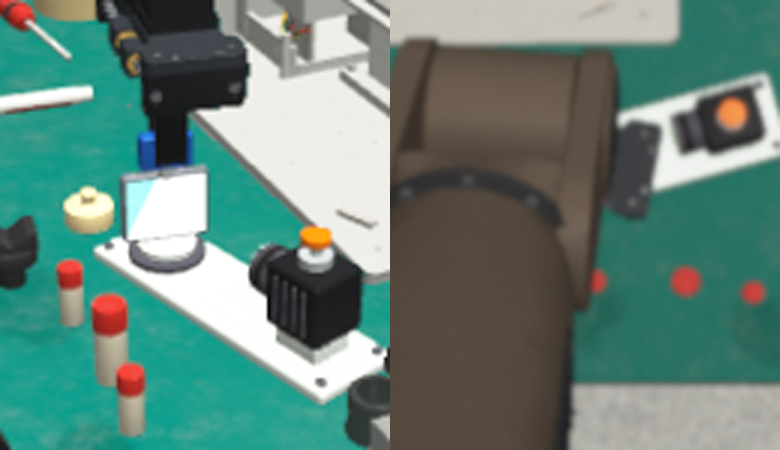

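The mirror has turned, with the frame now facing between camera and tube, and nothing else has moved. I trim by −0.75° and check the mirror's angle from the depth image of the glass.

{"api": "servo_tool", "payload": {
  "steps": "0 0 0 0.007 0 0 4; 0 0 0 0.006 0 0 4; 0 0 0 0 0 0 4; 0 0 0 0 0 0 4; 0 0 0 0 0 0 4; 0 0 0 0 0 0 4; 0 0 0 0 0 0 4; 0 0 0 0 0 0 4"
}}

```text
t: 12.6
eef_pos: [560.7, 27.3, 91.7]
tcp_rot: [1.205, 1.567, 0.996]
ft_force: [0.2, 1.1, -1.3]
opening: 0.123
```

```bash
python3 plan.py 560.4 26.6 91.7 78.2 1
python3 - <<'E'
from h import *
from cell import read_camera,get_calibration
p,z=read_camera("scene");c=get_calibration("scene")
P=[]
for v in range(180,198):
  for u in range(224,247):
    if z[v,u]>0:
      o,d=ray(c,u,v);P.append(o+d*z[v,u])
P=np.array(P)
for i in range(6):
    q=P.mean(0);n=np.linalg.svd(P-q)[2][2];r=(P-q)@n;k=abs(r)<max(1.5,2*np.median(abs(r)));P=P[k]
n*=-np.sign(n[1]);print("glass centre",q.round(1),"n",n.round(3),"angle",np.degrees(np.arctan2(n[1],n[0]))%360-180,len(P),r.std())
t,zt=read_camera("top");ct=get_calibration("top")
for b in blobs(t,(172,120,70),(180,255,255),6,(225,215,310,255)):print(b,plane(ct,*b[0],60).round(1))
E
python3 plan.py
```

```text
t 12.6 p [560.7  27.3  91.7] jaw 78.07 xdir [ 0.0019  0.003  -1.    ] F [ 0.2  1.1 -1.3] M [-0.08  0.04 -0.06] open 11.7 j [-0.07  0.56  1.84  0.    0.74 -1.44]
rotvec total [-0.0023  0.0013 -0.0033]
0.0 -0.7 -0.2 -0.002 0.001 -0.003
glass centre [559.7  26.6  50.4] n [-0.224 -0.975 -0.004] angle 77.03824448974098 247 0.8057664253951969
([268.06, 233.15], [264, 229, 9, 9, 66]) [468.2 -86.5  60. ]
([238.38, 233.24], [236, 230, 6, 7, 29]) [468.4 -14.1  60. ]
([290.54, 237.09], [288, 234, 6, 7, 35]) [ 458.3 -141.1   60. ]
t 12.7 p [560.7  27.3  91.7] jaw 78.07 xdir [ 0.002  0.003 -1.   ] F [ 0.6  1.8 -0.7] M [-0.01  0.05 -0.04] open 11.8 j [-0.07  0.56  1.84  0.    0.74 -1.44]
```

Run:
```python
from h import *
import pickle
from cell import read_camera,get_calibration
def fit(z,c,us,vs):
    P=np.array([(lambda o,d:o+d*z[v,u])(*ray(c,u,v)) for v in vs for u in us if z[v,u]>0])
    for i in range(8):
        q=P.mean(0);n=np.linalg.svd(P-q)[2][2];r=(P-q)@n;P=P[abs(r)<max(1.2,2*np.median(abs(r)))]
    n*=-np.sign(n[1]);return q.round(1),n.round(3),round(np.degrees(np.arctan2(n[1],n[0]))%360-180,2),len(P),round(r.std(),2)
d=pickle.load(open("d0.pkl","rb"))["scene"]
z1,c=read_camera("scene")[1],get_calibration("scene")
for us,vs in((range(225,246),range(182,196)),(range(224,247),range(181,197)),(range(227,244),range(182,196))):
    print("rest",fit(d[1],c,us,vs));print("now",fit(z1,c,us,vs))
```

```text
rest (array([558.9,  26.7,  50.9]), array([-0.508, -0.861,  0.006]), np.float64(59.48), 160, np.float64(0.62))
now (array([559.7,  26.5,  51.1]), array([-0.219, -0.976,  0.007]), np.float64(77.34), 157, np.float64(0.64))
rest (array([558.6,  26.8,  50.2]), array([-0.507, -0.862, -0.001]), np.float64(59.52), 201, np.float64(0.63))
now (array([560.5,  26.4,  51.1]), array([-0.233, -0.972, -0.015]), np.float64(76.5), 194, np.float64(0.65))
rest (array([559.4,  26.5,  50.9]), array([-0.505, -0.863, -0.01 ]), np.float64(59.64), 134, np.float64(0.62))
now (array([560. ,  26.6,  51.1]), array([-0.223, -0.975,  0.001]), np.float64(77.11), 128, np.float64(0.62))
```

Against the rest image, the same fit reads about 1° low. Corrected for that it gives about 78°, which agrees with the jaw angle of 78.1° (target 77.8 to 78.5°). The mirror is being held still, so I hand in.

```bash
python3 -c "
from cell import order
print(order.job_done())"; python3 plan.py
```

```text
the job is handed in; nothing more can be done
None
the job is handed in; nothing more can be done
```

I pressed the plunger down to its stop and let it spring back. I then turned the mirror to face between the camera and the red cap, and handed the job in with the gripper still holding the knob, at about 13 s of the 38 s allowed.

- **Plunger:** it met a hard stop with the fingertip at z = 91.0 mm, 8 mm below its raised height, at 27 N. A picture after lifting showed it fully up again.
- **Tube:** I used the middle of the three red-capped tubes, about 24 mm across and 60 mm tall. The other two are smaller, at about 17 mm across and 46 mm tall.
- **Mirror:** I gripped the knob (opening 11.7 mm) and turned it about 17.5° anticlockwise. The jaws are at 78.1°. The target was 78.2°, and the spread of my position estimates puts it between 77.8° and 78.5°.
- **Disagreeing check:** fitting the glass in the depth image gave 76.5° to 77.3°. The same fit also read about 1° low with the mirror at rest, so I put the difference down to camera bias. With that allowed for, it gives about 78° and agrees with the jaws.
- **Surroundings:** the chosen tube measured in exactly the same place before and after. The two smaller tubes also measured in place, within about 1.5 mm for the one partly hidden by the arm. I did not measure the anvil, weight and loupe again, but they looked undisturbed in the pictures.

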